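# Feel which end of the spacer is necked, then load it in the pin nest

## Task

Pinch or touch one end of the necked aluminium spacer where it lies on the bench, to feel whether that end is the thin one. Then lay the spacer flat and fully down in the pin nest, turned so that its thin neck lies between the two close-set pins, let go, and leave the shorter plain block where it is. Do not drop the spacer from a height.

Things in the scene. Friction and masses are not known exactly. Their poses are not given: they have to be found in the camera images.
- spacer: loose bored aluminium bar, 100 mm long, lying level, 0.2 to 0.4 kg: a square body 70 mm long, 40 x 40 mm, then at one end a round neck 30 mm long, 26 mm thick, on the same centre line (7 mm clear below). Origin mid-length, at the underside; x along it, but which end is the neck is not told: pinch 12 mm in from an end and feel, 26 mm across at the neck, 40 mm at the other. z up
- spacer_mid (a point): centre of the spacer: mid-length of its 100 mm, half-way up (20 mm above its underside); axes as spacer. To carry it, grip across the 40 mm width of the square body, about 10 mm from here, away from the neck
- nest_seat (a point): pin nest, fixed dark steel plate 170 x 100 x 8 mm: centre of its top face. x along the plate, z up. Pins 10 mm thick, 18 mm tall: close pair at x +36, y +-23 mm (gap 36, takes the neck only), wide pair at x -40, y +-30 (gap 50, takes the body), end pin at x -65, y 0. Home: spacer flat on the plate, mid-length over this point (play 10 mm in x, 5 in y), neck to +x. No pins beside its middle
- block_mid (a point): centre (20 mm above the bench) of the plain block, a bystander: the same bored square aluminium bar, 40 x 40 mm but only 60 mm long and with no neck; leave it alone
Not all that is in view belongs to the job. What is shaped like the spacer but red or yellow is not meant.

How it is judged:
On the way:
1. the fingers touch the spacer at one of its ends (more than 30 mm from its middle) while it still lies on the bench (contact force between the fingers and spacer above 0.5 N and height (world z) of spacer_mid below 0.027 m and (x of the grasp point in the frame of spacer_mid above 0.03 m or x of the grasp point in the frame of spacer_mid below -0.03 m)), for 0.1 s.
At the end, for the whole second after the job is handed in: the spacer lies still in the nest, underside on the plate (within 5 mm), mid-length within 16 mm of the plate's centre, along the plate within 17 degrees and level within 8 degrees; the pins allow this only with the neck between the close-set pair (horizontal distance between spacer_mid and nest_seat below 0.016 m and z of spacer_mid in the frame of nest_seat below 0.025 m and angle between the x axis of spacer and the x axis of nest_seat, either way round below 0.3 rad and angle between spacer's own z axis and vertical below 0.15 rad and linear speed of spacer below 0.02 m/s); the robot touches nothing.
It fails at once if the plain block is shifted by more than 25 mm (distance of block_mid from where it was at the start of the episode above 0.025 m).
It fails at once if the spacer is let go in the air, its centre more than 90 mm above the bench (it is at 28 mm when home) (height (world z) of spacer_mid above 0.09 m and contact force between the fingers and spacer below 0.05 N).
It also fails if it takes over 54 s, if anything falls off the work surface, if the arm or the gripper's body presses on something with over 40 N, if the wrist force passes 120 N, or if a joint passes its speed limit or range.

## Robot

A 7-joint arm with a two-finger parallel gripper is mounted at the origin on a cart in front of the work surface, level with it; the furniture and walls round the work are solid. World frame = base frame: x ahead of the robot, y to its left, z up, the work surface at z = 0. Lengths are in m, angles in rad, forces in N, time in s.
With the tool pointing down it reaches from about 0.4 to 0.875 m from the base axis. Payload 6.5 kg.
Tool frame: the origin (TCP) lies midway between the tips of the shut fingers; the grasp point (between the pads) lies env.tcp_to_grasp behind it (env.tcp_to_grasp is the distance from the TCP to the grasp point, in m); z points along the fingers, y is the line along which they close (so a half turn about z gives the same grasp; the last joint's range is limited). The gripper opens to 85 mm and grips with 20 to 120 N. Pads are 22 mm wide; open, the fingers measure 114 mm over their backs; the gripper's body (76 mm by 85 mm) begins 54 mm behind the grasp point. The pads swing forward as they close: fully open they stand 13 mm farther back than shut.
Start: joints at [-0.066, 0.536, -0.004, 1.538, 0.003, 1.067, -0.071], TCP at [0.65, 0, 0.231] pointing down, gripper open.
Joint ranges: [-2.7, 2.7], [-0.37, 2.16], [-1.27, 1.26], [0.24, 2.4], [-1.31, 4.45], [0.19, 1.91], [-2.76, 2.76]. Speed limits (rad/s): [2.39, 2.39, 3.14, 3.14, 3.14, 3.14, 3.14].

## Interface

Orientations are given as [roll, pitch, yaw] about the fixed x, y, z axes, in that order (R = Rz(yaw) Ry(pitch) Rx(roll)).
In Python, from plant import env gives the robot as it stands.
- The arm moves only by the tool send_rows, never from a script. Its argument "steps" is a list of rows, each a list of 7 numbers: the gripper command: -1 is fully open, 1 is shut, values between are in proportion, then the shift along the tool's x, y, z in mm, then the turn, a rotation vector about the tool's x, y, z in degrees. In form: [[hand, tx, ty, tz, wx, wy, wz], ...]. A call has 1 to 12 rows; each row shifts and turns the commanded pose from where the row before left it, along the tool's axes as they then stand; what a row does not reach is not made up. A row lasts 1/8 s, in which the tool goes at most 62.5 mm and 10.7 degrees, less where a joint would pass 70% of its speed; a pose out of reach is approached as far as the arm can. A call with a gripper value outside its range is refused whole. The fingers move at their own pace and stop on an object; "grip_force" is the grip in N (left out, the last holds). Time passes only in rows, so rows that do not move let the fingers close. It gives the time, the measured TCP pose, the force, the opening and the grip force at its end, in the units of the state.
- env.read_state(): the state, without advancing time (a new reading comes with each control period).
- env.capture(name): name is "scene" or "side" or "wrist"; returns the picture (384x512x3 uint8, blue, green, red); there is no depth.
- env.camera_params(name): a dict with "fx", "fy", "cx", "cy" (pixels), "k1" (the pictures are not rectified: a ray, as slopes to the right and down, at radius r is drawn at 1 + k1 r^2 times it, then the intrinsics apply), "R" (3x3) and "t" (3): a world point X has camera coordinates R X + t. Camera axes: x right, y down, z forward; pixel columns grow to the right and rows downward; lengths in m; the calibration is good to about 2 mm. A picture is of the moment at which its call begins: read the wrist's pose just before it. camera_params takes no time and is no camera call; for the wrist camera it gives the pose at the moment of the call.
- env.close_job(): hands the job in; it is judged then, once.
The state is a dict: "time": time; "joint_positions": joint angles; "qd": joint speeds; "effort": joint torques, N m; "tcp_pos": TCP position; "orientation": TCP orientation; "wrist_force": force on the tool from outside, world axes, zero at the start; "ft_torque": the same for the moment, N m; "gripper_width": finger opening in m; "grip_force": force on a finger pad.
Only numpy, scipy, OpenCV 4.12 (cv2) and the standard library are available. Lean on these libraries where they do the work, as an engineer would, in place of code of your own. Each camera call takes 0.05 s, during which the arm holds its last target. There are 200 camera calls.

## Working session

There is one attempt and no reset: what is moved stays moved. The work goes in short steps, Python scripts to look and compute and a tool call to move; the robot and the scene stay as the last step left them, time stands still between calls to the robot, and variables do not carry over. Pictures are saved under pics/ and viewed, at most 10 in all, crops included, and the job is handed in when it is done.

Besides the shell and the picture viewer there is one more tool, called after ">>>" as name([rows], argument=value, ...), one row to a line, values as JSON. send_rows: Moves the arm, as the interface text tells. Its arguments: {"type":"object","properties":{"steps":{"type":"array","items":{"type":"array","items":{"type":"number"}}},"grip_force":{"type":"number"}},"required":["steps"]}

```bash
ls; mkdir -p pics; python3 - <<'E'
from plant import env
import cv2,numpy as np
s=env.read_state();print(s['time'],s['tcp_pos'],s['orientation'],s['gripper_width'],env.tcp_to_grasp)
a=env.capture("scene");b=env.capture("side");c=env.capture("wrist")
for n,i in zip("abc",(a,b,c)):cv2.imwrite(f"pics/{n}0.png",i)
cv2.imwrite("pics/ab0.png",cv2.resize(np.vstack([np.hstack([a,b]),np.hstack([c,c*0])]),(800,600)))
for n in("scene","side","wrist"):
  p=env.camera_params(n);print(n,p)
E
```

```text
pics
0.0 [ 6.49361899e-01 -1.35370023e-05  2.30391812e-01] [-3.13983786e+00  1.27393420e-04  1.57086701e+00] 0.08540524318318332 0.0187
scene {'fx': 417.6300311739321, 'fy': 417.6300311739321, 'cx': 250.9510247025506, 'cy': 189.88973468606605, 'k1': -0.12301757377941788, 'R': array([[-0.89463223, -0.44655717,  0.01482793],
       [-0.31356373,  0.60385986, -0.73282402],
       [ 0.31829383, -0.66025749, -0.68025663]]), 't': array([0.47828022, 0.12655051, 1.14206985])}
side {'fx': 431.1522397213055, 'fy': 431.1522397213055, 'cx': 255.02464137103829, 'cy': 196.40776958211512, 'k1': 0.03496980125589093, 'R': array([[-0.88590669, -0.46316153,  0.02550939],
       [-0.22866347,  0.38820335, -0.89275482],
       [ 0.40358686, -0.79673054, -0.44982007]]), 't': array([0.49408078, 0.11522418, 1.05627278])}
wrist {'fx': 318.29774824777223, 'fy': 318.29774824777223, 'cx': 261.222381881474, 'cy': 188.82243656689428, 'k1': -0.05603693876253785, 'R': array([[ 9.99999011e-01, -3.89144874e-04, -1.35183411e-03],
       [-9.45100352e-06, -9.62813099e-01,  2.70168349e-01],
       [-1.40669821e-03, -2.70168069e-01, -9.62812150e-01]]), 't': array([-0.65039983, -0.03556877,  0.37903331])}
```

View pics/ab0.png

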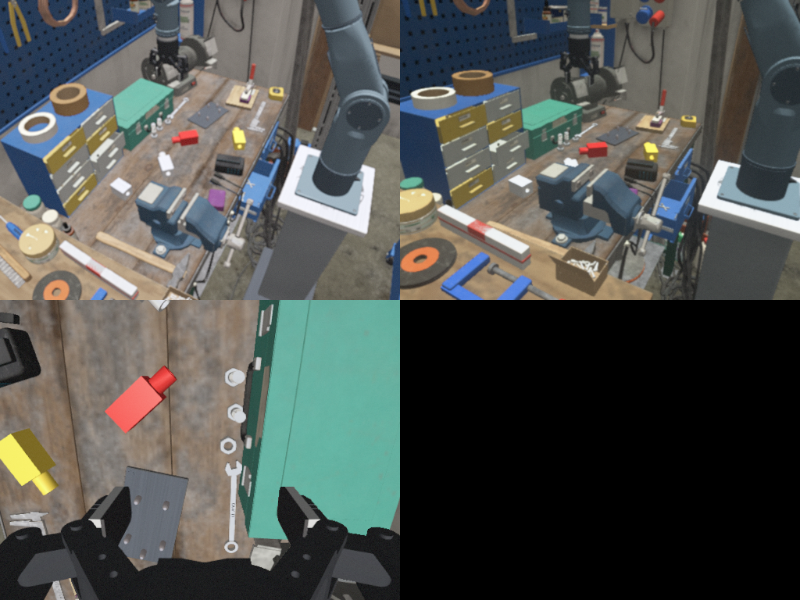

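Four bar-like things show in the scene image, in original pixels: red (237,178), yellow (305,177), and two light ones at (211,207) and (154,238). The dark nest plate is at (267,147). One light bar is the spacer and the other is the block, so I'll enlarge them.

```bash
python3 - <<'E'
import cv2,numpy as np
a=cv2.imread("pics/a0.png");b=cv2.imread("pics/b0.png")
f=lambda i,x,y,w,h:cv2.resize(i[y:y+h,x:x+w],(800,300),interpolation=cv2.INTER_CUBIC)
cv2.imwrite("pics/cr0.png",np.vstack([f(a,130,190,133,66)[:, :],f(b,130,185,133,66)]))
E
```

```text
(no output)
```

View pics/cr0.png

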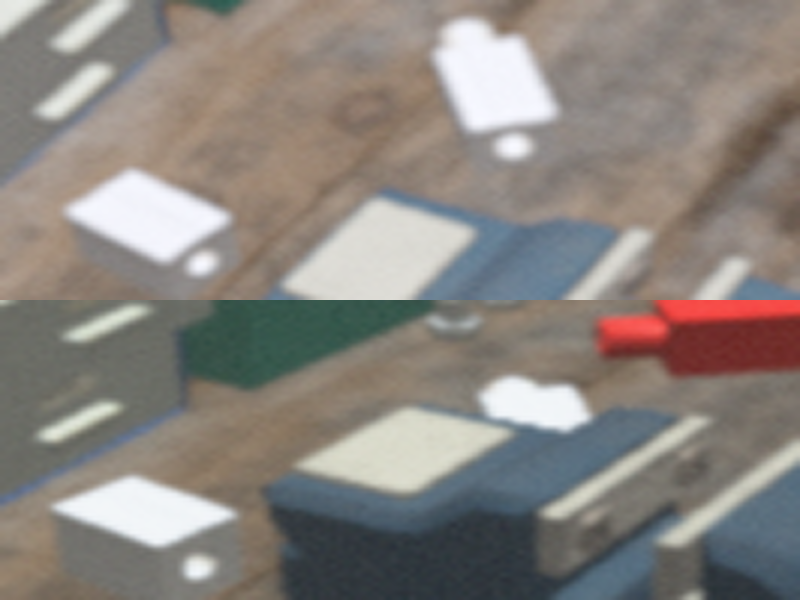

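The spacer is the bar at scene (212,207): it has a square body and a small round neck at its far end, around (207,197). The bar at (154,238) has no neck, so it is the plain block. Next I'll get coarse positions, then move the wrist camera over the spacer.

```bash
cat > h.py <<'E'
import cv2,numpy as np
from plant import env
def ray(px,p,z):
    K=np.array([[p['fx'],0,p['cx']],[0,p['fy'],p['cy']],[0,0,1]])
    # k1 on undistorted radius: opencv model
    u=cv2.undistortPoints(np.array(px,float).reshape(-1,1,2),K,np.array([p['k1'],0,0,0,0.]))[:,0]
    d=np.c_[u,np.ones(len(u))]@p['R']; c=-p['R'].T@p['t']
    return c+d*((z-c[2])/d[:,2])[:,None]
def proj(X,p):
    K=np.array([[p['fx'],0,p['cx']],[0,p['fy'],p['cy']],[0,0,1]])
    return cv2.projectPoints(np.array(X,float),cv2.Rodrigues(p['R'])[0],p['t'],K,np.array([p['k1'],0,0,0,0.]))[0][:,0]
E
python3 - <<'E'
from h import *
p=env.camera_params("scene")
q=np.array([(470,132),(558,115),(525,38),(432,58),(467,15)])/[6.015,4.545]+[130,190]
print(ray(q,p,.04).round(3))
q=np.array([(65,210),(165,262),(232,215),(130,170)])/[6.015,4.545]+[130,190]
print('block',ray(q,p,.04).round(3))
w=env.camera_params("wrist")
q=np.array([(127,466),(188,478),(165,560)])*1.28-[0,384]
print(ray(q,w,.008).round(3)); print(-w['R'].T@w['t'])
E
```

```text
[[0.54  0.249 0.04 ]
 [0.512 0.219 0.04 ]
 [0.558 0.168 0.04 ]
 [0.587 0.204 0.04 ]
 [0.593 0.163 0.04 ]]
block [[0.664 0.383 0.04 ]
 [0.603 0.394 0.04 ]
 [0.597 0.352 0.04 ]
 [0.657 0.345 0.04 ]]
[[ 0.529 -0.065  0.008]
 [ 0.625 -0.085  0.008]
 [ 0.581 -0.242  0.008]]
[0.65093203 0.06790352 0.3736682 ]
```

>>> send_rows([
  [-1,-40,-30,0,0,0,0],
  [-1,-40,-30,0,0,0,0],
  [-1,-40,-30,0,0,0,0],
  [-1,0,0,0,0,0,0],
  [-1,0,0,0,0,0,0],
])

```text
time: 0.78
tcp_pos: [0.5602, -0.1195, 0.2313]
orientation: [3.141, -0.001, 1.571]
wrist_force: [-0.1, 0.3, -0.5]
gripper_width: 0.0857
grip_force: 0.0
```

```bash
python3 - <<'E'
from h import *
import pickle
s=env.read_state();w=env.camera_params("wrist");i=env.capture("wrist");cv2.imwrite("pics/nest.png",i);pickle.dump(w,open("nest.pkl","wb"))
print(s['tcp_pos'],s['time'])
E
```

```text
[ 0.56021369 -0.11946358  0.23129355] 0.775
```

>>> send_rows([
  [-1,50,0,0,0,0,0],
  [-1,50,0,0,0,0,0],
  [-1,50,0,0,0,0,0],
  [-1,50,0,0,0,0,0],
  [-1,50,0,0,0,0,0],
  [-1,50,0,0,0,0,0],
  [-1,0,0,0,0,0,0],
  [-1,0,0,0,0,0,0],
])

```text
time: 1.82
tcp_pos: [0.5599, 0.1806, 0.231]
orientation: [-3.141, 0.0, 1.573]
wrist_force: [-0.6, -0.9, 0.3]
gripper_width: 0.0853
grip_force: 0.0
```

```bash
python3 - <<'E'
from h import *
import pickle
s=env.read_state();w=env.camera_params("wrist");i=env.capture("wrist");cv2.imwrite("pics/sp.png",i);pickle.dump(w,open("sp.pkl","wb"))
print(s['tcp_pos'],s['time'])
n=cv2.imread("pics/nest.png")
cv2.imwrite("pics/both.png",cv2.resize(np.hstack([n,i]),(800,300)))
for nm,im in(("n",n),("s",i)):
  h=cv2.cvtColor(im,cv2.COLOR_BGR2HSV)
  m=cv2.inRange(h,(0,0,185),(180,45,255)) if nm=="s" else cv2.inRange(h,(95,15,40),(130,110,140))
  for c in cv2.findContours(cv2.morphologyEx(m,cv2.MORPH_OPEN,np.ones((3,3))),0,2)[0]:
    if cv2.contourArea(c)>400: print(nm,cv2.contourArea(c),cv2.minAreaRect(c),cv2.approxPolyDP(c,4,True)[:,0].tolist())
E
```

```text
[0.55988629 0.18060704 0.23096664] 1.825
n 435.5 ((72.39999389648438, 349.70001220703125), (18.5146427154541, 49.372379302978516), 79.69515228271484) [[96, 343], [88, 344], [85, 338], [70, 350], [57, 348], [64, 353], [49, 359], [95, 355]]
n 886.5 ((461.0725402832031, 349.59869384765625), (79.79717254638672, 25.110998153686523), 18.996654510498047) [[427, 326], [426, 338], [433, 338], [428, 349], [438, 345], [439, 353], [454, 358], [463, 349], [460, 357], [488, 364], [488, 357], [499, 362], [495, 348], [492, 360], [488, 349], [460, 347], [457, 338], [451, 343], [445, 342], [448, 337], [436, 340], [434, 327]]
n 435.0 ((461.1500244140625, 327.54998779296875), (53.75872039794922, 14.230249404907227), 18.434947967529297) [[436, 318], [438, 326], [447, 324], [449, 330], [463, 330], [476, 340], [486, 338], [473, 324], [448, 324], [451, 320]]
n 816.0 ((54.62494659423828, 339.22149658203125), (22.327014923095703, 76.53594207763672), 57.84770584106445) [[89, 322], [83, 317], [58, 326], [61, 335], [52, 329], [45, 340], [34, 339], [25, 364], [33, 366], [29, 355], [39, 362], [33, 343], [43, 348], [37, 348], [36, 356], [46, 350], [52, 353], [54, 343], [68, 344], [68, 335], [84, 330]]
n 10736.5 ((259.3721923828125, 189.171875), (85.37825775146484, 135.2652587890625), 12.407418251037598) [[232, 115], [208, 247], [282, 261], [315, 133]]
s 3012.0 ((263.8585510253906, 148.0218505859375), (92.16706085205078, 38.99631881713867), 45.674034118652344) [[244, 103], [219, 130], [263, 175], [273, 170], [291, 185], [301, 171], [287, 156], [290, 149]]
s 664.0 ((439.4173278808594, 41.033390045166016), (12.71936321258545, 58.77223205566406), 4.573921203613281) [[437, 12], [432, 69], [442, 70], [447, 13]]
s 4127.5 ((484.27093505859375, 64.02828216552734), (34.0499153137207, 132.0828857421875), 5.9571309089660645) [[507, 0], [474, 0], [461, 128], [493, 126]]
```

View pics/both.png

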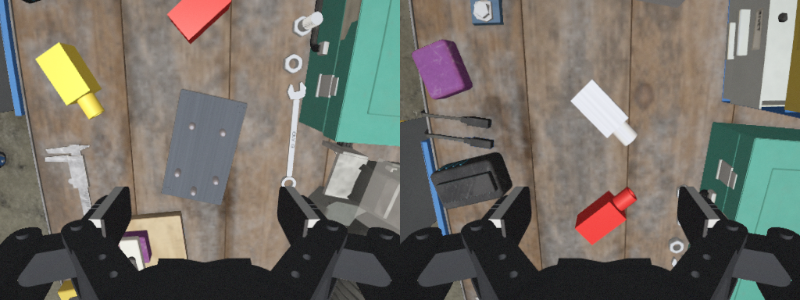

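Left is the nest view: the plate spans about (208–315,115–261) in original pixels, with pins visible. Right is the spacer at (264,148), with its neck toward the lower right at (292,172), which fits the coarse pose. I'll enlarge the nest and compute the poses.

```bash
python3 - <<'E'
from h import *
import pickle
n=cv2.imread("pics/nest.png");w=pickle.load(open("nest.pkl","rb"));ws=pickle.load(open("sp.pkl","rb"))
cv2.imwrite("pics/ncrop.png",cv2.resize(n[105:270,200:325],(500,600)[::1] and (455,600),interpolation=cv2.INTER_CUBIC))
c=ray([[232,115],[208,247],[282,261],[315,133]],w,.008);print(c.round(4),c.mean(0))
e=np.linalg.norm(np.diff(c,axis=0,append=c[:1]),axis=1);print(e)
d=(c[0]+c[3]-c[1]-c[2]);print("axis deg (toward img top)",np.degrees(np.arctan2(d[1],d[0])))
t=ray([[244,103],[219,130],[263,175],[290,149]],ws,.04);print(t.round(4));print(np.linalg.norm(np.diff(t,axis=0,append=t[:1]),axis=1))
d=(t[2]+t[3]-t[0]-t[1]);d/=np.linalg.norm(d);print("neck dir",np.degrees(np.arctan2(d[1],d[0])),"body",t.mean(0),"mid",t.mean(0)+.015*d)
# cross-check midpoints of close pins (pin top z=.026)
E
```

```text
[[ 0.5286 -0.0678  0.008 ]
 [ 0.4942 -0.2305  0.008 ]
 [ 0.588  -0.2502  0.008 ]
 [ 0.623  -0.0879  0.008 ]] [ 0.55843736 -0.15912207  0.008     ]
[0.16630721 0.09592772 0.16595362 0.09649544]
axis deg (toward img top) 77.95369667557426
[[0.5434 0.2454 0.04  ]
 [0.5171 0.2182 0.04  ]
 [0.5629 0.1702 0.04  ]
 [0.5913 0.1984 0.04  ]]
[0.03787191 0.06635137 0.04000508 0.06712714]
neck dir -45.36432579471005 body [0.55365794 0.20806249 0.04      ] mid [0.56419688 0.19738866 0.04      ]
```

View pics/ncrop.png

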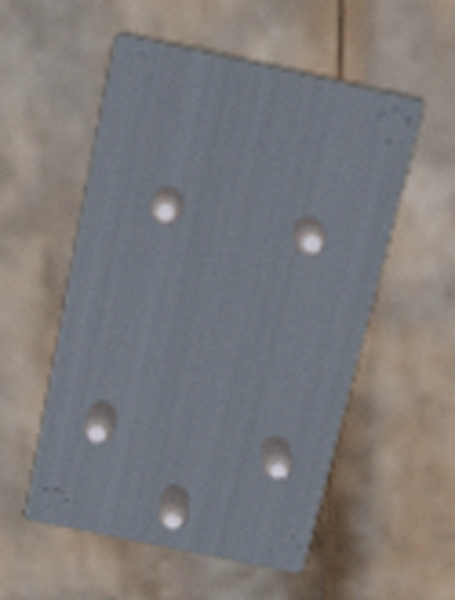

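The enlarged nest shows the close pair at the top, crop (165,210) and (311,242). The wide pair is at (96,433) and (276,464), and the end pin at (173,518). So nest +x points to image top, world +y. I'll fit the nest pose from the pin tops.

```bash
python3 - <<'E'
from h import *
import pickle
w=pickle.load(open("nest.pkl","rb"))
q=np.array([(165,210),(311,242),(96,433),(276,464),(173,518)])*[125/455,165/600]+[200,105]
P=ray(q,w,.026)[:,:2]
# +x=up image; y=left of it = world -x = image left
M=np.array([(36,23),(36,-23),(-40,30),(-40,-30),(-65,0)])/1000
a=M-M.mean(0);b=P-P.mean(0)
th=np.arctan2((a[:,0]*b[:,1]-a[:,1]*b[:,0]).sum(),(a*b).sum())
R=np.array([[np.cos(th),-np.sin(th)],[np.sin(th),np.cos(th)]])
t=P.mean(0)-R@M.mean(0);print(np.degrees(th),t,(P-(M@R.T+t)).round(4).tolist())
E
```

```text
77.85420891242248 [ 0.55840273 -0.15881185] [[0.0003, -0.0003], [0.0001, -0.0006], [-0.0001, -0.0005], [-0.0006, 0.0013], [0.0003, 0.0001]]
```

>>> send_rows([
  [-1,0,0,0,0,0,10],
  [-1,0,0,0,0,0,10],
  [-1,0,0,0,0,0,10],
  [-1,0,0,0,0,0,10],
  [-1,0,0,0,0,0,10],
  [-1,0,0,0,0,0,10],
  [-1,0,0,0,0,0,10],
  [-1,0,0,0,0,0,10],
  [-1,0,0,0,0,0,10],
  [-1,0,0,0,0,0,10],
  [-1,0,0,0,0,0,10],
  [-1,0,0,0,0,0,10],
])

```text
time: 3.38
tcp_pos: [0.5603, 0.1785, 0.2314]
orientation: [3.141, -0.0, -0.531]
wrist_force: [0.1, -0.5, -0.3]
gripper_width: 0.0854
grip_force: 0.0
```

```bash
cat > go.py <<'E'
from h import *
import sys
from scipy.spatial.transform import Rotation as Ro
def go(x,y,z):
    s=env.read_state();R=Ro.from_euler('xyz',s['orientation']).as_matrix()
    print('t',round(s['time'],2),'yaw',round(np.degrees(s['orientation'][2]),2),'tcp',s['tcp_pos'].round(4) if hasattr(s['tcp_pos'],'round') else s['tcp_pos'],'q',np.round(s['joint_positions'],2),'w',s['gripper_width'])
    print('tool mm',(R.T@(np.array([x,y,z])-s['tcp_pos'])*1000).round(1))
go(*map(float,sys.argv[1:4]))
E
python3 go.py .5373 .2245 .12
```

```text
t 3.38 yaw -30.45 tcp [0.5603 0.1785 0.2314] q [-0.67  0.45  0.38  1.73 -0.19  1.   -2.32] w 0.0854071915648426
tool mm [-43.1 -28.  111.4]
```

>>> send_rows([
  [-1,-22,-14,30,0,0,0],
  [-1,-21,-14,30,0,0,0],
  [-1,0,0,30,0,0,7],
  [-1,0,0,0,0,0,7],
  [-1,0,0,0,0,0,0],
])

```text
time: 4.0
tcp_pos: [0.5371, 0.2246, 0.1411]
orientation: [3.141, -0.001, -0.768]
wrist_force: [-1.1, -0.4, 0.6]
gripper_width: 0.0855
grip_force: 0.0
```

```bash
python3 go.py .5373 .2245 .004; python3 - <<'E'
from h import *
i=env.capture("wrist");cv2.imwrite("pics/pre.png",i)
E
```

```text
t 4.0 yaw -44.03 tcp [0.5371 0.2246 0.1411] q [-0.76  0.56  0.39  1.81 -0.28  0.82 -2.58] w 0.08549022211222079
tool mm [ 1.000e-01 -2.000e-01  1.371e+02]
```

View pics/pre.png

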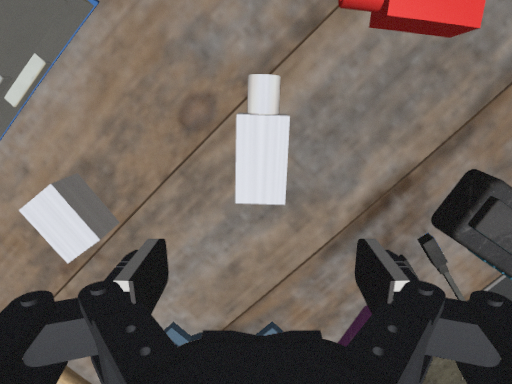

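The spacer is centred and upright in the image, with its body at (263,160) and the neck up at (264,92). The block is clear at (65,220). The vise's blue edge shows near the bottom at (180–275,330), so I'll triangulate it to check clearance for the gripper body.

```bash
python3 - <<'E'
from h import *
a=env.camera_params("scene");b=env.camera_params("side");w=env.camera_params("wrist")
def cl(p,px):
    X=ray([px],p,0)[0];c=-p['R'].T@p['t'];d=X-c;return c,d/np.linalg.norm(d)
def tri(*o):
    A=0;B=0
    for p,px in o:
        c,d=cl(p,px);M=np.eye(3)-np.outer(d,d);A=A+M;B=B+M@c
    return np.linalg.solve(A,B).round(3)
s=np.array([6.015,4.545])
print(tri((a,np.array([380,195])/s+[130,190]),(b,np.array([408,105])/s+[130,185])), tri((a,np.array([478,228])/s+[130,190]),(b,np.array([515,133])/s+[130,185])),tri((a,np.array([650,232])/s+[130,190]),(b,np.array([712,118])/s+[130,185])))
for z in(.05,.08,.1,.12):print(z,ray([(180,328),(270,325)],w,z).round(3).tolist())
t=ray([[236,115],[290,116],[286,205],[236,204]],w,.04);print(t.round(4)[:,:2].tolist(),t.mean(0))
E
```

```text
[0.495 0.382 0.141] [0.452 0.381 0.139] [0.385 0.368 0.159]
0.05 [[0.498, 0.363, 0.05], [0.446, 0.303, 0.05]]
0.08 [[0.51, 0.339, 0.08], [0.464, 0.287, 0.08]]
0.1 [[0.517, 0.324, 0.1], [0.476, 0.276, 0.1]]
0.12 [[0.525, 0.308, 0.12], [0.488, 0.266, 0.12]]
[[0.5931, 0.1981], [0.5644, 0.1694], [0.5148, 0.2195], [0.5435, 0.248]] [0.55393042 0.20873495 0.04      ]
```

Vise is at y > 0.3, clear. I'll pinch the neck end, which is farthest from it.

>>> send_rows([
  [-1,38,0,20,0,0,0],
  [-1,38,0,27,0,0,0],
  [-1,0,0,30,0,0,0],
  [-1,0,0,30,0,0,0],
  [-1,0,0,20,0,0,0],
  [-1,0,0,9,0,0,0],
  [-1,0,0,0,0,0,0],
], grip_force=20)

```text
time: 4.92
tcp_pos: [0.5916, 0.1729, 0.0054]
orientation: [-3.142, -0.0, -0.768]
wrist_force: [0.6, 0.5, 0.3]
gripper_width: 0.0854
grip_force: 0.0
```

```bash
python3 go.py .5911 .1707 .004
```

```text
t 4.92 yaw -43.97 tcp [0.5916 0.1729 0.0054] q [-0.57  0.81  0.3   1.75 -0.37  0.63 -2.4 ] w 0.08540647954138554
tool mm [1.2 1.9 1.4]
```

>>> send_rows([
  [0,1,2,0,0,0,0],
  [0.2,0,0,0,0,0,0],
  [0.5,0,0,0,0,0,0],
  [1,0,0,0,0,0,0],
  [1,0,0,0,0,0,0],
  [1,0,0,0,0,0,0],
  [1,0,0,0,0,0,0],
  [1,0,0,0,0,0,0],
  [1,0,0,0,0,0,0],
], grip_force=20)

```text
time: 6.05
tcp_pos: [0.5911, 0.171, 0.0057]
orientation: [-3.141, -0.0, -0.768]
wrist_force: [0.1, 0.1, 6.0]
gripper_width: 0.0244
grip_force: 21.2
```

The opening is 24 mm, so this end is the neck. Next I'll open, slide back 48 mm and grip the body.

>>> send_rows([
  [-1,0,0,0,0,0,0],
  [-1,0,0,0,0,0,0],
  [-1,0,0,0,0,0,0],
  [-1,0,0,0,0,0,0],
  [-1,-24,0,0,0,0,0],
  [-1,-24,0,0,0,0,0],
  [-1,0,0,0,0,0,0],
])

```text
time: 6.92
tcp_pos: [0.5547, 0.2062, 0.005]
orientation: [3.141, 0.002, -0.765]
wrist_force: [0.6, 0.5, 0.0]
gripper_width: 0.0853
grip_force: 0.0
```

```bash
python3 go.py .5575 .2048 .004
```

```text
t 6.92 yaw -43.82 tcp [0.5547 0.2062 0.005 ] q [-0.65  0.78  0.3   1.82 -0.38  0.6  -2.45] w 0.08527306874121435
tool mm [ 3. -1.  1.]
```

>>> send_rows([
  [0,2,-1,0,0,0,0],
  [0.5,0,0,0,0,0,0],
  [1,0,0,0,0,0,0],
  [1,0,0,0,0,0,0],
  [1,0,0,0,0,0,0],
  [1,0,0,0,0,0,0],
  [1,0,0,0,0,0,0],
  [1,0,0,-10,0,0,0],
  [1,0,0,-20,0,0,0],
  [1,0,0,-20,0,0,0],
  [1,0,0,0,0,0,0],
], grip_force=70)

```text
time: 8.3
tcp_pos: [0.5598, 0.2043, 0.0577]
orientation: [-3.138, -0.001, -0.768]
wrist_force: [0.0, 0.2, -3.2]
gripper_width: 0.0389
grip_force: 70.8
```

```bash
python3 go.py .5563 -.1686 .055;python3 - <<'E'
from h import *
i=env.capture("wrist");cv2.imwrite("pics/lift.png",i)
s=env.capture("scene");cv2.imwrite("pics/lift2.png",cv2.resize(np.hstack([i,s]),(800,300)))
E
```

```text
t 8.3 yaw -43.98 tcp [0.5598 0.2043 0.0577] q [-0.67  0.7   0.34  1.81 -0.35  0.68 -2.47] w 0.0389202008440956
tool mm [256.4 270.8   2. ]
```

View pics/lift2.png

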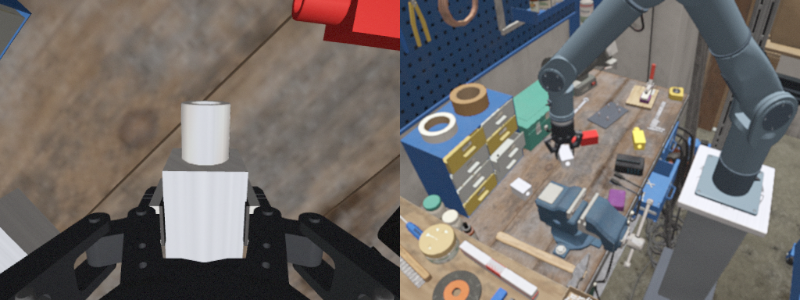

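The spacer is held level, with its neck toward tool +x (composite (205,130)). The block hasn't moved. I'll raise it slightly, carry it over, then turn.

>>> send_rows([
  [1,0,0,-15,0,0,0],
  [1,36,38,0,0,0,0],
  [1,36,38,0,0,0,0],
  [1,36,38,0,0,0,0],
  [1,36,38,0,0,0,0],
  [1,36,38,0,0,0,0],
  [1,36,38,0,0,0,0],
  [1,36,38,0,0,0,0],
  [1,0,0,0,0,0,0],
])

```text
time: 9.52
tcp_pos: [0.5539, -0.1699, 0.0712]
orientation: [3.139, -0.003, -0.777]
wrist_force: [-0.7, 0.3, -3.2]
gripper_width: 0.0394
grip_force: 71.1
```

>>> send_rows([
  [1,0,0,0,0,0,-10],
  [1,0,0,0,0,0,-10],
  [1,0,0,0,0,0,-10],
  [1,0,0,0,0,0,-10],
  [1,0,0,0,0,0,-10],
  [1,0,0,0,0,0,-10],
  [1,0,0,0,0,0,-10],
  [1,0,0,0,0,0,-10],
  [1,0,0,0,0,0,-10],
  [1,0,0,0,0,0,-10],
  [1,0,0,0,0,0,-10],
  [1,0,0,0,0,0,-10],
])

```text
time: 11.02
tcp_pos: [0.5547, -0.1625, 0.0705]
orientation: [-3.141, 0.001, 1.333]
wrist_force: [0.2, -0.9, -3.1]
gripper_width: 0.0392
grip_force: 71.3
```

```bash
python3 go.py .5563 -.1686 .055;python3 - <<'E'
from h import *
from scipy.spatial.transform import Rotation as Ro
s=env.read_state();w=env.camera_params("wrist");i=env.capture("wrist");cv2.imwrite("pics/over.png",i)
R=Ro.from_euler('xyz',s['orientation']).as_matrix();T=np.array(s['tcp_pos'])
zt=T[2]-.005+.04
h=cv2.cvtColor(i,cv2.COLOR_BGR2HSV);m=cv2.inRange(h,(0,0,170),(180,45,255))
c=[c for c in cv2.findContours(m,0,2)[0] if cv2.contourArea(c)>3000]
for k in c:print(cv2.approxPolyDP(k,4,True)[:,0].tolist())
X=ray([(212,218),(316,220)],w,zt);print('shoulder guess in tool',((X-T)@R*1000).round(1))
E
```

```text
t 11.03 yaw 76.35 tcp [ 0.5547 -0.1625  0.0705] q [ 0.37  0.64 -0.22  1.83  0.2   0.69 -0.2 ] w 0.0392358839989075
tool mm [-5.6  3.  15.5]
[[207, 219], [212, 329], [259, 335], [309, 329], [316, 220]]
[[233, 134], [233, 202], [251, 210], [286, 206], [293, 135]]
[[432, 0], [433, 17], [440, 28], [449, 28], [462, 200], [468, 211], [455, 230], [470, 240], [486, 226], [481, 212], [467, 210], [474, 206], [461, 30], [456, 26], [471, 14], [471, 0], [459, 0], [447, 10], [440, 0]]
shoulder guess in tool [[ 26.9 -16.6 -35. ]
 [ 26.1  21.2 -35. ]]
```

View pics/over.png

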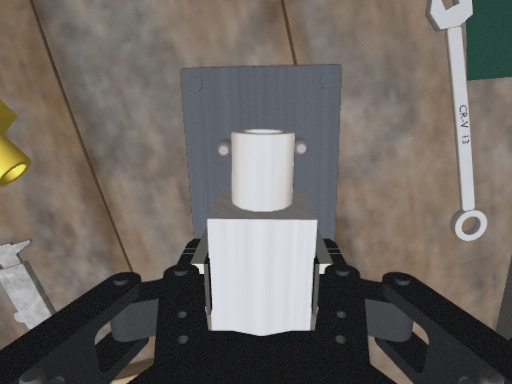

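The neck already points at the close pins, at (223,149) and (302,147), with body and neck centred near column 262. I'll compute the remaining correction from this same view.

```bash
python3 go.py .5569 -.1656 .055;python3 - <<'E'
from h import *
from scipy.spatial.transform import Rotation as Ro
s=env.read_state();w=env.camera_params("wrist")
R=Ro.from_euler('xyz',s['orientation']).as_matrix();T=np.array(s['tcp_pos'])
f=lambda q,z:((ray(q,w,z)-T)@R*1000).round(1)[:,:2].tolist()
print('pins',f([(223,149),(302,147)],.026),'plate',f([(182,69),(341,66)],.008))
zt=T[2]-.005+.04
print('body top',f([(207,219),(212,329),(309,329),(316,220)],zt),'neck',f([(233,134),(293,135)],zt-.02))
E
```

```text
t 11.07 yaw 76.71 tcp [ 0.5547 -0.1628  0.0705] q [ 0.37  0.64 -0.22  1.83  0.21  0.69 -0.2 ] w 0.038940572117370016
tool mm [-2.2  2.8 15.5]
pins [[40.1, -21.4], [41.3, 25.4]] plate [[86.9, -47.3], [88.6, 50.1]]
body top [[26.5, -18.4], [-21.5, -18.8], [-21.5, 20.7], [26.1, 21.2]] neck [[55.0, -10.0], [54.6, 14.0]]
```

>>> send_rows([
  [1,-1.5,2,0,0,0,-1.2],
  [1,0,0,0,0,0,0],
  [1,0,0,15,0,0,0],
  [1,0,0,10,0,0,0],
  [1,0,0,0,0,0,0],
])

```text
time: 11.7
tcp_pos: [0.5552, -0.1645, 0.0438]
orientation: [-3.139, 0.0, 1.347]
wrist_force: [-0.7, 0.3, -2.7]
gripper_width: 0.039
grip_force: 71.2
```

```bash
python3 go.py .5569 -.1656 .014
```

```text
t 11.7 yaw 77.2 tcp [ 0.5552 -0.1645  0.0438] q [ 0.37  0.69 -0.21  1.83  0.22  0.65 -0.2 ] w 0.039043721207160695
tool mm [-0.7  2.  29.8]
```

>>> send_rows([
  [1,-0.5,1,10,0,0,-0.5],
  [1,0,0,8,0,0,0],
  [1,0,0,5,0,0,0],
  [1,0,0,3,0,0,0],
  [1,0,0,2,0,0,0],
  [1,0,0,0,0,0,0],
])

```text
time: 12.45
tcp_pos: [0.5573, -0.1656, 0.0173]
orientation: [3.142, 0.0, 1.356]
wrist_force: [-0.2, -0.4, -3.8]
gripper_width: 0.0392
grip_force: 71.2
```

```bash
python3 go.py .5569 -.1656 .014
```

```text
t 12.45 yaw 77.7 tcp [ 0.5573 -0.1656  0.0173] q [ 0.36  0.74 -0.2   1.83  0.24  0.6  -0.2 ] w 0.03919608597834644
tool mm [-0.1 -0.4  3.3]
```

No contact yet, and well aligned. I'll lower it the last few mm.

>>> send_rows([
  [1,0,0,1.5,0,0,0],
  [1,0,0,1,0,0,0],
  [1,0,0,1,0,0,0],
  [1,0,0,0,0,0,0],
])

```text
time: 12.95
tcp_pos: [0.5573, -0.1655, 0.0138]
orientation: [-3.142, 0.0, 1.356]
wrist_force: [0.5, -0.4, -3.4]
gripper_width: 0.0389
grip_force: 71.2
```

>>> send_rows([
  [1,0,0,1,0,0,0],
  [1,0,0,0,0,0,0],
])

```text
time: 13.2
tcp_pos: [0.5573, -0.1656, 0.0136]
orientation: [-3.142, 0.0, 1.356]
wrist_force: [-3.9, 0.6, 4.8]
gripper_width: 0.0394
grip_force: 72.4
```

Contact came at the expected height. I'll release and rise.

>>> send_rows([
  [0,0,0,0,0,0,0],
  [-0.5,0,0,0,0,0,0],
  [-1,0,0,0,0,0,0],
  [-1,0,0,0,0,0,0],
  [-1,0,0,-10,0,0,0],
  [-1,0,0,-30,0,0,0],
  [-1,0,0,-50,0,0,0],
  [-1,-30,0,-50,0,0,0],
  [-1,-30,0,-40,0,0,0],
  [-1,0,0,0,0,0,0],
  [-1,0,0,0,0,0,0],
])

```text
time: 14.58
tcp_pos: [0.5442, -0.2234, 0.1927]
orientation: [-3.141, -0.001, 1.356]
wrist_force: [0.9, -0.3, 0.5]
gripper_width: 0.0858
grip_force: 0.0
```

```bash
python3 - <<'E'
from h import *
w=env.camera_params("wrist");i=env.capture("wrist");s=env.capture("side")
cv2.imwrite("pics/end.png",np.hstack([cv2.resize(i,(480,360)),cv2.resize(s[100:220,200:307],(320,360),interpolation=cv2.INTER_CUBIC)]))
m=cv2.inRange(cv2.cvtColor(i,cv2.COLOR_BGR2HSV),(0,0,185),(180,45,255))
for k in cv2.findContours(m,0,2)[0]:
  if cv2.contourArea(k)>1000:
    q=cv2.approxPolyDP(k,4,True)[:,0];print(q.tolist(),ray(q,w,.048).round(3)[:,:2].tolist())
r=env.read_state();print(r['time'],r['tcp_pos'],r['wrist_force'])
E
```

```text
[[168, 263], [175, 290], [191, 284], [217, 328], [221, 309], [213, 311], [190, 258]] [[0.434, -0.292], [0.432, -0.324], [0.45, -0.32], [0.462, -0.379], [0.473, -0.356], [0.464, -0.357], [0.457, -0.291]]
[[252, 45], [250, 78], [240, 79], [240, 159], [283, 159], [285, 80], [273, 79], [275, 46]] [[0.562, -0.111], [0.554, -0.137], [0.546, -0.136], [0.53, -0.204], [0.568, -0.212], [0.584, -0.145], [0.574, -0.142], [0.581, -0.116]]
[[384, 0], [400, 117], [393, 132], [406, 138], [414, 125], [404, 115], [400, 65], [393, 63], [399, 55], [391, 45], [397, 45], [392, 42], [397, 42], [392, 0]] [[0.676, -0.099], [0.678, -0.197], [0.671, -0.209], [0.682, -0.217], [0.69, -0.207], [0.682, -0.196], [0.683, -0.153], [0.677, -0.15], [0.683, -0.145], [0.678, -0.135], [0.683, -0.136], [0.679, -0.133], [0.683, -0.134], [0.683, -0.1]]
14.675 [ 0.54398833 -0.22260412  0.19168943] [-0.329148   -0.94068304 -0.90320094]
```

View pics/end.png

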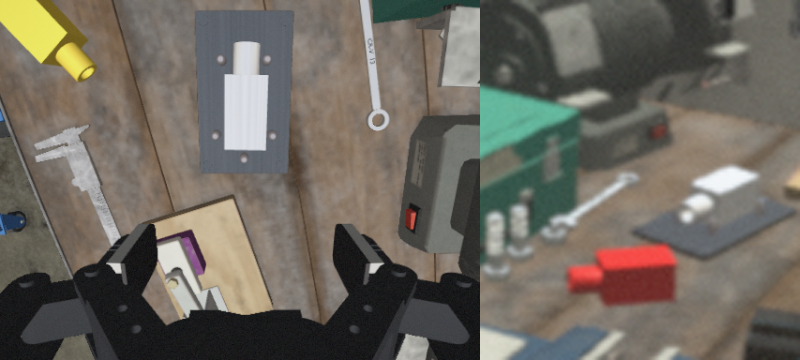

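The spacer lies flat, with its neck between the close pins at (220,59) and (268,59) and its body between the wide pair. Its measured middle is (0.560, -0.160), about 2 mm from the seat. The robot is clear, so I'm handing in.

```bash
python3 -c "
from plant import env
print(env.close_job())"
```

```text
the job is handed in; nothing more can be done
None
```

The job is handed in: I felt one end of the spacer on the bench (24 mm opening, so the thin neck), then laid it flat in the nest with the neck between the close-set pins and released it; I left the plain block alone, and `close_job()` gave no verdict.

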